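Let a cup sled run down the drinks slide and catch it

ROBOT

A 6-joint arm with a two-finger parallel gripper is mounted at the origin on the work surface. World frame = base frame: x ahead of the robot, y to its left, z up, the work surface at z = 0. Lengths are in m, angles in rad, forces in N, time in s.
With the tool pointing down it reaches from about 0.225 to 0.875 m from the base axis. Payload 3.4 kg.
Tool frame: the origin (TCP) lies at the very end of the fingers, on their centre line; the grasp point (between the pads) lies 19 mm behind it (manip.tcp_to_grasp is the distance from the TCP to the grasp point, in m); z points along the fingers, y is the line along which they close (so a half turn about z gives the same grasp; the last joint's range is limited). The gripper opens to 85 mm and grips with 20 to 120 N. Pads are 22 mm wide; open, the fingers measure 114 mm over their backs; the gripper's body (76 mm by 85 mm) begins 54 mm behind the grasp point. The pads swing forward as they close: fully open they stand 13 mm farther back than shut.
Start: joints at [1.132, 0.276, 1.505, -0, 1.361, -0.121], TCP at [0.18, 0.546, 0.231] pointing down, gripper open.
Joint ranges: [-2.89, 2.89], [-0.75, 2.08], [0.22, 2.7], [-1.18, 4.32], [0.11, 2.71], [-2.7, 2.7]. Speed limits (rad/s): [2.57, 2.57, 3.14, 3.14, 3.14, 3.14].

INTERFACE

Orientations are given as a unit quaternion [w, x, y, z].
In Python, from rig import status, get_image, job, manip gives the robot as it stands.
- The arm moves only by the tool apply_moves, never from a script. Its arguments are lists of equal length, an entry for each row: "xyz": the shift along the tool's x, y, z each as a share of 0.3 m, from -1 to 1, a list of three; "rot": the turn, a rotation vector about the tool's x, y, z each as a share of 60 degrees, from -1 to 1, a list of three; "hand": the opening, from -1 (shut) to 1 (fully open). A call has 1 to 8 rows; each row shifts and turns the commanded pose from where the row before left it, along the tool's axes as they then stand; what a row does not reach is not made up. A row lasts 1/8 s, in which the tool goes at most 62.5 mm and 10.7 degrees, less where a joint would pass 70% of its speed; a pose out of reach is approached as far as the arm can. A call with a number of a shift or a turn outside -1 to 1 is refused whole. A call with a gripper value outside its range is refused whole. The fingers move at their own pace and stop on an object; "force" is the grip in N (left out, the last holds). Time passes only in rows, so rows that do not move let the fingers close. It gives the time, the measured TCP pose, the force, the opening and the grip force at its end, in the units of the state.
- status.get_state(): the state, without advancing time (a new reading comes with each control period).
- get_image(name): name is "scene" or "side" or "wrist"; returns a dict with "pixels" (480x640x3 uint8, red, green, blue), "fovy" (degrees; the focal length in pixels is half the picture's height over the tangent of half this angle, whatever the lens; pixels are square), "cx", "cy" (the principal point, pixels), "origin" and "orientation" of the camera in the world; the wrist camera has in their place "tool_from_camera" (4x4, takes a point from camera to tool coordinates, whose origin is the TCP and whose axes are the flange's). Camera axes: x right, y down, z forward; pixel columns grow to the right and rows downward; lengths in m; the calibration is good to about 2 mm. The wrist camera is an equidistant fisheye: a pixel r from the principal point sees the ray r / f radians off the axis. A picture is of the moment at which its call begins: read the wrist's pose just before it. There is no depth.
- job.sign_off(): hands the job in; it is judged then, once.
The state is a dict: "clock": time; "qpos": joint angles; "qd": joint speeds; "effort": joint torques, N m; "position": TCP position; "ee_rot": TCP orientation; "contact_force": force on the tool from outside, world axes, zero at the start; "moment": the same for the moment, N m; "width": finger opening in m; "gripper_force": force on a finger pad.
Only numpy, scipy, OpenCV 4.12 (cv2) and the standard library are available. Lean on these libraries where they do the work, as an engineer would, in place of code of your own. Each camera call takes 0.05 s, during which the arm holds its last target. There are 200 camera calls.

TASK

Push the red lever of the drinks slide over, down the slope, so that the cup sled rolls out of the clear hood, and stop it softly on the open part of the lane with your fingers in front of its bumper, short of the blue front plate. Then ease it down until it rests against the front plate and take your hand away. The mug hangs in a swinging cradle and is full: give way as the sled comes, so that the mug never swings far enough to spill, and leave everything else on the desk where it is.

Things in the scene. Friction and masses are not known exactly. Their poses are not given: they have to be found in the camera images.
- chute: Sloping lane of a white drinks slide. Origin: on the lane floor, centre line, under the waiting sled's centre. x: down the slope (0.035 to 0.045 rad, set anew each time); y: across, level, away from the robot; z: square to the floor, up. Floor: two strips at y = +-47 to +-64 mm, open between; side cheeks outside them are 42 mm high. Floor above the desk: 72 mm at x = 0, about 51 mm at x = 500 mm.
- hood_mouth (a point): On the lane floor at chute x = 230 mm (axes as the chute's): mouth of the clear acrylic hood that covers the lane from chute x = -85 to 230 mm, 134 mm wide, its roof's top 148 mm above the lane floor. Inside it the sled cannot be reached. From here down to the front plate the lane is open above.
- sled: Orange cup sled on four 52 mm wheels, waiting in the hood at chute x = 0; sled and mug weigh nominally 0.62 kg (0.56 to 0.69). Origin: on the floor under its centre, axes as the chute's. A black bumper, 116 mm wide, spans its front from 30 to 75 mm above the floor; its front face is at sled x = +100 mm. Mug rim 130 mm above the floor at sled x = -36 to 36 mm, posts at y = +-45 mm.
- bumper (a point): Centre of the sled's bumper face (sled x = 100 mm, 55 mm above the floor; axes as the sled's). Let go, the sled rolls by itself: about 0.12 m/s once the lever is over, then gaining about 0.07 m/s each second (0.04 to 0.09, with slope and load). This face leaves the hood about 0.7 s after that at 0.17 m/s and would strike the front plate at about 2.1 s at 0.23 m/s.
- cradle (a joint): Swing of the white lidded mug (blue band) in its cradle on the sled, rad; within 0.01 of 0 hanging upright, + when its foot swings down the slope. It hangs from pivots across the sled, 112 mm above the floor (1.9 swings a second, little damping). It spills beyond 0.13 either way. Stopping the sled dead from 0.1 m/s swings it about 0.12; a steady braking of 0.4 m/s2 leans it 0.04.
- front_plate: Blue front plate at the lane's low end: two uprights 50 mm high at y = +-47 to +-64 mm, with a 94 mm wide hand cut-out between them (a low bar 5 mm below floor level joins them). Origin: centre line, floor level, uphill face (chute x = 500 mm); axes as the chute's. The sled resting against it stands at chute x = 400 mm.
- lever (a joint): Release lever, rad. 0 (start): its stop holds the sled. Grows to 1.0 (end stop) as the lever is pushed down the slope; the sled creeps as the stop sinks and is free from about 0.75. Friction hinge (0.12 N m, about 1.5 N at the sleeve): it stays where it is left. The arm leans 0.5 rad up the slope at 0 and 0.5 rad down the slope at 1.0.
- lever_shaft (a point): On the axis of the lever's shaft, where the lever arm stands on it outside the near cheek: chute x = 103, y = -125, z = -25 mm (axes as the chute's; the lever turns about y).
- lever_knob (a point): Centre of the red ball knob (radius 13 mm) at the lever's end, 125 mm from the shaft; below it a red sleeve (radius 8 mm) from 68 to 115 mm from the shaft, then a steel rod of radius 5 mm. Its axes turn with the lever.
- mug_green: White lidded mug with a green band, 70 mm across, 96 mm high, standing on the desk (leave alone). Origin: centre of its underside, z up.
- mug_red: White lidded mug with a red band, 70 mm across, 96 mm high, standing on the desk (leave alone). Origin: centre of its underside, z up.
- water_bottle: Clear bottle with blue cap, 64 mm across, 200 mm high (leave alone). Origin: centre of its underside, z up.
- soap_pump: White pump bottle, 68 mm across, 176 mm high (leave alone). Origin: centre of its underside, z up.
- pick_jar: Small amber jar with white cap, 52 mm across, 85 mm high (leave alone). Origin: centre of its underside, z up.
- mug: White mug with a handle, 80 mm across, 95 mm high (leave alone). Origin: centre of its underside, z up.
- note_box: Green note box 85 x 85 x 45 mm (leave alone). Origin: centre of its underside, z up.

How it is judged:
On the way, in this order (a step that is already met when the one before it is completed fails the run):
1. the lever is pushed over and the sled is free (value of joint lever above 0.7 rad).
2. the sled is stopped on the open lane (under 0.05 m/s for 0.2 s), its bumper out of the hood and at least 10 mm short of the front plate (x of sled in the frame of chute between 0.13 and 0.39 m and linear speed of sled below 0.05 m/s), for 0.2 s.
At the end, for the whole second after the job is handed in: The sled stands on its wheels in the lane against the front plate (within 10 mm, square to the lane within 0.1 rad) and is at rest (x of sled in the frame of chute between 0.39 and 0.405 m and z of sled in the frame of chute between -0.01 and 0.01 m and angle between the z axis of sled and the z axis of chute, either way round below 0.1 rad and angle between the x axis of sled and the x axis of chute, either way round below 0.1 rad and linear speed of sled below 0.02 m/s); the robot touches nothing.
It fails at once if the mug swings by more than 0.13 rad and spills (value of joint cradle above 0.13 rad or value of joint cradle below -0.13 rad).
It fails at once if the sled leaves the lane (z of sled in the frame of chute above 0.02 m or x of sled in the frame of chute above 0.42 m).
It fails at once if another thing on the desk is moved by more than 20 mm (distance of any of mug_green, mug_red, water_bottle, soap_pump, pick_jar, mug, note_box from where it was at the start of the episode above 0.02 m).
It also fails if it takes over 35 s, if anything falls off the work surface, if the arm or the gripper's body presses on something with over 40 N, if the wrist force passes 120 N, or if a joint passes its speed limit or range.

## Working session

There is one attempt and no reset: what is moved stays moved. The work goes in short steps, Python scripts to look and compute and a tool call to move; the robot and the scene stay as the last step left them, time stands still between calls to the robot, and variables do not carry over. Pictures are saved under pics/ and viewed, at most 10 in all, crops included, and the job is handed in when it is done.

Besides the shell and the picture viewer there is one more tool, called after "Call:" in YAML: its name, and indented under it one key for each argument. apply_moves: Moves the arm, as the interface text tells. Its arguments: {"type":"object","properties":{"xyz":{"type":"array","items":{"type":"array","items":{"type":"number","minimum":-1,"maximum":1}}},"rot":{"type":"array","items":{"type":"array","items":{"type":"number","minimum":-1,"maximum":1}}},"hand":{"type":"array","items":{"type":"number"}},"force":{"type":"number"}},"required":["xyz","rot","hand"]}

```bash
mkdir -p pics; ls
python3 - <<'E'
from rig import status,get_image,manip
import cv2,numpy as np
s=status.get_state();print(s)
print(manip.tcp_to_grasp)
for n in("scene","side"):
    im=get_image(n);cv2.imwrite(f"pics/{n}0.png",im["pixels"][:,:,::-1])
    print(n,{k:v for k,v in im.items() if k!="pixels"})
E
```

```text
pics
{'clock': 0.0, 'qpos': array([ 1.13200084e+00,  2.76606630e-01,  1.50612501e+00,  2.28515007e-05,
        1.36071698e+00, -1.20990638e-01]), 'qd': array([-0.00065421,  0.00162524, -0.00047168,  0.00201943, -0.00022372,
       -0.00025851]), 'effort': array([-1.82086958e-03, -4.16770434e+01, -2.45804071e+01, -1.37886072e-04,
        1.10198488e-02, -6.42682707e-08]), 'position': array([0.17944316, 0.54572656, 0.23043633]), 'ee_rot': array([-2.67095059e-04,  1.58236849e-01,  9.87400749e-01, -8.88782495e-04]), 'contact_force': array([ 0.09715542, -0.22576536,  0.45854971]), 'moment': array([-0.02820947, -0.01370095, -0.00366399]), 'gripper_force': 0.0, 'width': 0.08538853028932716}
0.0187
scene {'fovy': 47.16607131543092, 'cx': 317.47627654030555, 'cy': 236.25730432005238, 'origin': array([ 0.96553912, -0.11823572,  1.48253547]), 'orientation': array([-0.13271517,  0.82048958,  0.54825156, -0.09275647])}
side {'fovy': 50.39845870123365, 'cx': 324.92984701253596, 'cy': 236.11231076825067, 'origin': array([0.15600941, 0.12555231, 1.36954844]), 'orientation': array([ 0.09916994, -0.62938089,  0.76227243, -0.11395507])}
```

View pics/scene0.png

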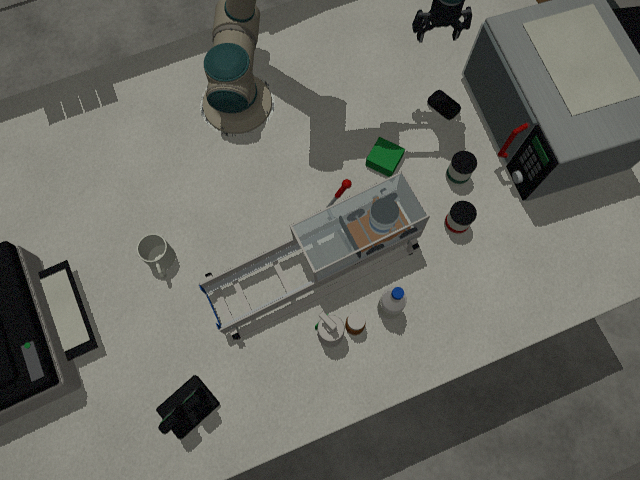

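View pics/side0.png

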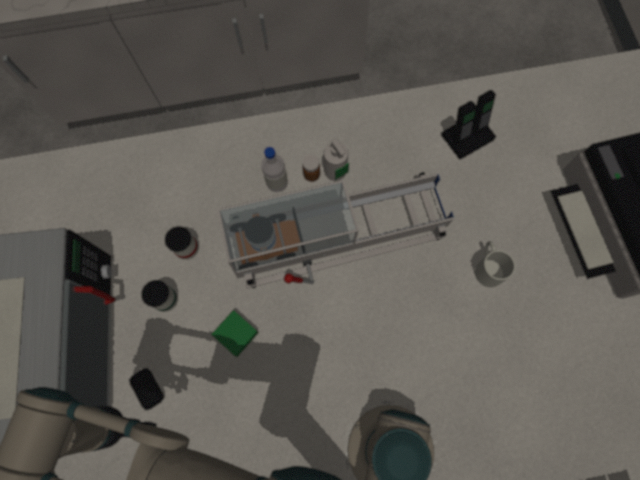

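Scene: slide with the blue plate around (210,307), the hood from about (305,255) to (415,205), and the knob at (347,183). Side: the plate is around (442,200), the hood spans (225–355), and the knob is at (290,278). Next I'll zoom in on both.

```bash
cat > h.py <<'E'
import numpy as np,cv2
from scipy.spatial.transform import Rotation as R
def q2R(q): return R.from_quat([q[1],q[2],q[3],q[0]]).as_matrix()
CAM={"scene":(47.16607131543092,317.47627654,236.25730432,[0.96553912,-0.11823572,1.48253547],[-0.13271517,0.82048958,0.54825156,-0.09275647]),
"side":(50.39845870123365,324.929847,236.11231077,[0.15600941,0.12555231,1.36954844],[0.09916994,-0.62938089,0.76227243,-0.11395507])}
def ray(n,p):
    fv,cx,cy,o,q=CAM[n];f=240/np.tan(np.radians(fv/2))
    d=q2R(q)@np.array([(p[0]-cx)/f,(p[1]-cy)/f,1]);return np.array(o),d/np.linalg.norm(d)
def plane(n,p,z):
    o,d=ray(n,p);return o+d*(z-o[2])/d[2]
def proj(n,X):
    fv,cx,cy,o,q=CAM[n];f=240/np.tan(np.radians(fv/2));c=q2R(q).T@(np.array(X)-o);return np.array([cx+f*c[0]/c[2],cy+f*c[1]/c[2]])
def tri(p,q):
    o1,d1=ray("scene",p);o2,d2=ray("side",q)
    s=np.linalg.lstsq(np.c_[d1,-d2],o2-o1,rcond=None)[0];a=o1+s[0]*d1;b=o2+s[1]*d2
    return (a+b)/2,np.linalg.norm(a-b)
E
python3 - <<'E'
from h import *
a=cv2.imread("pics/scene0.png");b=cv2.imread("pics/side0.png")
A=cv2.resize(a[165:345,190:440],None,fx=3.2,fy=3.2,interpolation=cv2.INTER_CUBIC)
B=cv2.resize(b[165:295,210:460],None,fx=3.2,fy=3.2,interpolation=cv2.INTER_CUBIC)
cv2.imwrite("pics/A.png",cv2.convertScaleAbs(A,alpha=1.2));cv2.imwrite("pics/B.png",cv2.convertScaleAbs(B,alpha=1.5))
for n,im in(("scene",a),("side",b)):
    h=cv2.cvtColor(im,cv2.COLOR_BGR2HSV)
    for nm,lo,hi in(("blue",(100,110,30),(125,255,255)),("red",(0,150,50),(6,255,255)),("red2",(172,150,50),(180,255,255))):
        m=cv2.inRange(h,lo,hi);k,l,st,c=cv2.connectedComponentsWithStats(m)
        for i in range(1,k):
            if st[i,4]>6: print(n,nm,st[i],c[i].round(1))
E
```

```text
scene blue [199 285   7   8  17] [201.9 288.7]
scene blue [392 287  12  12 119] [397.4 292.8]
scene blue [207 295  14  34  53] [214.4 313.8]
scene red [511 123  17  12  73] [519.8 128.5]
scene red [498 135  17  23 108] [505.7 146.4]
scene red [335 179  16  19  99] [343.6 186.6]
scene red [445 215   3   6   7] [445.9 217.7]
scene red [446 223   6   8  17] [448.5 226.5]
scene red [453 229   7   4  14] [456.1 231.1]
scene red2 [508 137   7   3   7] [511. 138.]
scene red2 [501 151   4   4   7] [502.1 152.6]
scene red2 [336 192   5   6  10] [337.7 194.7]
side blue [265 148  10  10  78] [269.4 152.4]
side red [285 274  17   8  82] [291.5 278.4]
side red [ 75 286  39  18 180] [ 93.  292.5]
```

View pics/A.png

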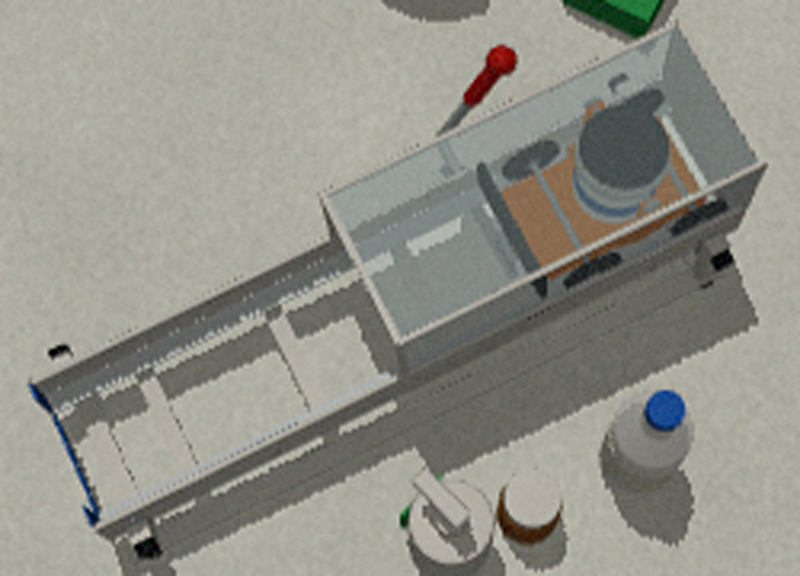

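View pics/B.png

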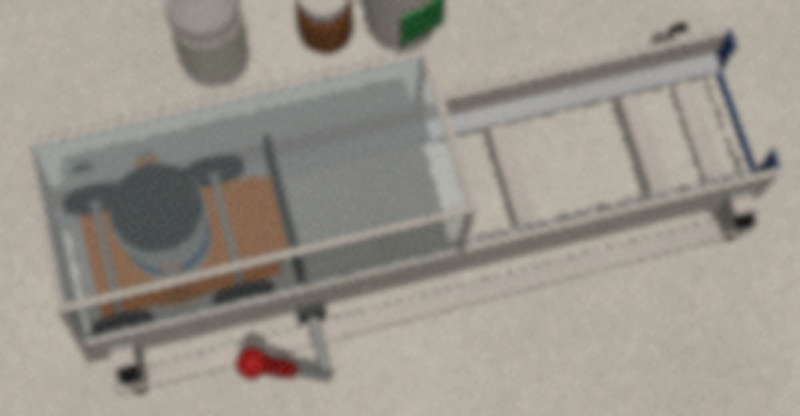

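The zooms show the hood roof corners, the plate uprights and the knob clearly in both crops. I'll triangulate those points.

```bash
cat >> h.py <<'E'
P={"mN":((322,197),(468,213)),"mF":((402,343),(422,58)),"bN":((677,25),(65,310)),"bF":((765,165),(35,148)),
"uN":((36,386),(775,155)),"uF":((96,519),(731,36)),"knob":((502,60),(252,362))}
E
python3 - <<'E'
from h import *
W={}
for k,(a,b) in P.items():
    a=(np.array(a)+.5)/3.2-.5+[190,165];b=(np.array(b)+.5)/3.2-.5+[210,165]
    W[k],e=tri(a,b);print(k,W[k].round(4),round(e*1000,1))
# fit chute: known chute coordinates of points
loc={"mN":(.23,-.067,.148),"mF":(.23,.067,.148),"bN":(-.085,-.067,.148),"bF":(-.085,.067,.148),"uN":(.5,-.0555,.05),"uF":(.5,.0555,.05),
"knob":(.103-.125*np.sin(.5),-.125,-.025+.125*np.cos(.5))}
from scipy.optimize import least_squares
def T(p):
    yaw,sl,x,y=p
    Rm=R.from_euler("ZY",[yaw,sl]).as_matrix();return Rm,np.array([x,y,.072])
def f(p):
    Rm,t=T(p);return np.concatenate([(Rm@loc[k]+t-W[k])*[1,1,.6] for k in loc])
d=W["mN"]-W["bN"]
r=least_squares(f,[np.arctan2(d[1],d[0]),.04,*W["bN"][:2]])
print(r.x)
Rm,t=T(r.x);print(Rm)
for k in loc: print(k,((W[k]-t)@Rm-np.array(loc[k])).round(4))
E
```

```text
mN [ 0.5138 -0.0116  0.2021] 4.0
mF [ 0.6447 -0.0007  0.202 ] 0.0
bN [0.4926 0.296  0.2189] 0.8
bF [0.6238 0.3052 0.2164] 7.8
uN [ 0.5429 -0.2763  0.1124] 0.3
uF [ 0.6581 -0.2702  0.0989] 4.1
knob [0.443  0.1705 0.1573] 0.0
[-1.4979498   0.04043761  0.56345748  0.22595767]
[[ 0.07272262  0.99734786  0.00294233]
 [-0.99653254  0.07278212 -0.04031938]
 [-0.04042659  0.          0.99918251]]
mN [-0.0021  0.0002 -0.0085]
mF [-0.0035 -0.0025 -0.0087]
bN [ 0.0041  0.0014 -0.0043]
bF [ 0.0046 -0.001  -0.0067]
uN [-0.0026 -0.0016  0.0106]
uF [ 0.0002  0.0028 -0.0029]
knob [-0.0001  0.0008  0.0025]
```

```bash
cat >> h.py <<'E'
Rc=R.from_euler("ZY",[-1.49795,.04044]).as_matrix();tc=np.array([.56346,.22596,.072])
RT=Rc@np.diag([-1,1,-1.])   # wanted tool: x=-chute x, y=chute y, z=down
def tell(s):
    Rt=q2R(s["ee_rot"]);rv=R.from_matrix(Rt.T@RT).as_rotvec()
    print("t",round(s["clock"],3),"chute",((s["position"]-tc)@Rc).round(4),"rot to go(60deg)",(rv/np.radians(60)).round(4),"F",s["contact_force"].round(1),"w",round(s["width"],3))
E
python3 - <<'E'
from h import *
from rig import status
tell(status.get_state())
E
```

```text
t 0.1 chute [-0.353  -0.3597  0.1444] rot to go(60deg) [-0.0242  0.0348  1.1268] F [-0.1 -0.6 -0.2] w 0.086
```

Call:
apply_moves:
  xyz:
    - [0,0,0]
    - [0,0,0]
    - [0,0,0]
    - [0,0,0]
    - [0,0,0]
    - [0,0,0]
    - [0,0,0]
  rot:
    - [0,0,0.16]
    - [0,0,0.16]
    - [0,0,0.16]
    - [0,0,0.16]
    - [0,0,0.16]
    - [0,0,0.16]
    - [0,0,0.16]
  hand: [-1,-1,-1,-1,-1,-1,-1]
  force: 40

```text
clock: 0.98
position: [0.1795, 0.5459, 0.2308]
ee_rot: [0.0, 0.68, 0.733, -0.0]
contact_force: [0.2, 0.5, 0.8]
width: -0.0001
gripper_force: 0.0
```

Run:
```python
from h import *
from rig import status
tell(status.get_state())
```

```text
t 0.975 chute [-0.3532 -0.3596  0.1446] rot to go(60deg) [-0.0005  0.0395  0.0017] F [0.2 0.5 0.8] w -0.0
```

Call:
apply_moves:
  xyz:
    - [-0.16,0.08,-0.03]
    - [-0.16,0.08,-0.03]
    - [-0.16,0.08,-0.03]
    - [-0.16,0.08,-0.03]
    - [-0.16,0.08,0]
    - [-0.16,0.08,0]
    - [-0.16,0.08,0]
    - [-0.16,0.08,0]
  rot:
    - [0,0.04,0]
    - [0,0,0]
    - [0,0,0]
    - [0,0,0]
    - [0,0,0]
    - [0,0,0]
    - [0,0,0]
    - [0,0,0]
  hand: [-1,-1,-1,-1,-1,-1,-1,-1]

```text
clock: 1.98
position: [0.4023, 0.1764, 0.253]
ee_rot: [-0.015, 0.678, 0.735, 0.014]
contact_force: [0.6, 0.2, -0.2]
width: 0.0002
gripper_force: 0.0
```

Run:
```python
from h import *
from rig import status
tell(status.get_state())
```

```text
t 1.975 chute [ 0.0304 -0.1643  0.1824] rot to go(60deg) [-0.0002 -0.0016  0.007 ] F [ 0.6  0.2 -0.2] w 0.0
```

Call:
apply_moves:
  xyz:
    - [-0.17,0.09,0]
    - [-0.17,0.09,0]
    - [-0.17,0.09,0]
    - [-0.17,0.09,0]
    - [-0.17,0.09,0]
    - [-0.17,0.09,0]
    - [0,0,0.2]
    - [0,0,0.2]
  rot:
    - [0,0,0]
    - [0,0,0]
    - [0,0,0]
    - [0,0,0]
    - [0,0,0]
    - [0,0,0]
    - [0,0,0]
    - [0,0,0]
  hand: [-1,-1,-1,-1,-1,-1,-1,-1]

```text
clock: 2.98
position: [0.588, -0.1099, 0.1189]
ee_rot: [-0.015, 0.679, 0.734, 0.015]
contact_force: [0.2, -0.2, 0.3]
width: -0.0005
gripper_force: 0.0
```

Run:
```python
from h import *
from rig import status,get_image
tell(status.get_state())
a=get_image("scene")["pixels"][:,:,::-1];b=get_image("side")["pixels"][:,:,::-1]
tell(status.get_state())
cv2.imwrite("pics/scene1.png",a);cv2.imwrite("pics/side1.png",b)
A=cv2.resize(a[165:345,190:440],None,fx=2,fy=2);B=cv2.resize(b[165:345,210:460],None,fx=2,fy=2)
cv2.imwrite("pics/AB1.png",cv2.convertScaleAbs(np.vstack([A,B])[:600] if 0 else np.hstack([cv2.resize(A,(400,288)),cv2.resize(B,(400,288))]),alpha=1.3))
```

```text
t 2.975 chute [0.3346 0.     0.0605] rot to go(60deg) [ 0.001  -0.001   0.0054] F [ 0.2 -0.2  0.3] w -0.0
t 3.075 chute [ 0.3315 -0.0061  0.055 ] rot to go(60deg) [-0.0147 -0.0075  0.0061] F [-1.1  0.3 -0.5] w 0.0
```

View pics/AB1.png

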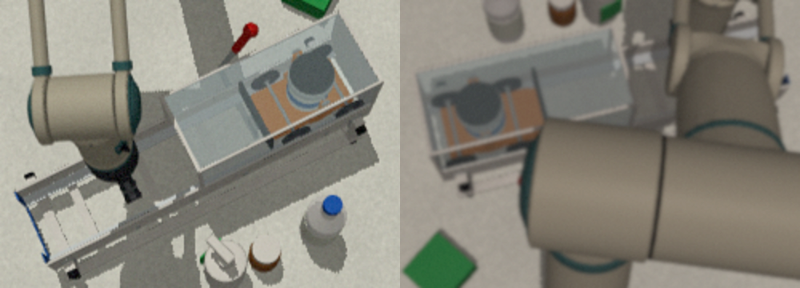

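The scene camera sees the whole sled and its bumper clear of the arm, while the arm partly hides the side view. The TCP drifted 6 mm after the moves stopped, so I'll check how it settles and rehearse the give-way profile.

Call:
apply_moves:
  xyz:
    - [0,0,0]
    - [0,0,0]
  rot:
    - [0,0,0]
    - [0,0,0]
  hand: [-1,-1]

```text
clock: 3.32
position: [0.5896, -0.1093, 0.1236]
ee_rot: [-0.013, 0.678, 0.735, 0.015]
contact_force: [0.1, -0.2, 0.2]
width: 0.0003
gripper_force: 0.0
```

Run:
```python
from h import *
from rig import status,get_image
tell(status.get_state())
```

```text
t 3.325 chute [0.334  0.0017 0.0652] rot to go(60deg) [0.005  0.0008 0.0074] F [ 0.1 -0.2  0.2] w 0.0
```

Call:
apply_moves:
  xyz:
    - [-0.07,0,0]
    - [-0.07,0,0]
  rot:
    - [0,0,0]
    - [0,0,0]
  hand: [-1,-1]

```text
clock: 3.58
position: [0.5917, -0.1525, 0.1202]
ee_rot: [-0.014, 0.678, 0.735, 0.015]
contact_force: [0.8, -0.6, 0.7]
width: 0.0002
gripper_force: 0.0
```

Run:
```python
from h import *
from rig import status,get_image
tell(status.get_state())
```

```text
t 3.575 chute [0.3772 0.0007 0.0635] rot to go(60deg) [0.0023 0.0004 0.0075] F [ 0.8 -0.6  0.7] w 0.0
```

Call:
apply_moves:
  xyz:
    - [-0.05,0,0]
    - [-0.035,0,0]
    - [-0.02,0,0]
  rot:
    - [0,0,0]
    - [0,0,0]
    - [0,0,0]
  hand: [-1,-1,-1]

```text
clock: 3.95
position: [0.5932, -0.1829, 0.1171]
ee_rot: [-0.016, 0.678, 0.734, 0.014]
contact_force: [0.0, -0.4, -0.3]
width: 0.0001
gripper_force: 0.0
```

Run:
```python
from h import *
from rig import status,get_image
tell(status.get_state())
```

```text
t 3.95 chute [ 4.078e-01 -1.000e-04  6.170e-02] rot to go(60deg) [-0.0005 -0.0018  0.0061] F [ 0.  -0.4 -0.3] w 0.0
```

Call:
apply_moves:
  xyz:
    - [0,0,-0.18]
    - [0,-0.02,-0.18]
    - [0.15,-0.06,-0.09]
    - [0.2,-0.06,0]
    - [0.2,-0.06,0]
    - [0.2,-0.06,0]
    - [0.2,-0.06,0]
    - [0.2,-0.06,0]
  rot:
    - [0,0,0]
    - [0,0,0]
    - [0,0,0]
    - [0,0,0]
    - [0,0,0]
    - [0,0,0]
    - [0,0,0]
    - [0,0,0]
  hand: [-1,-1,-1,-1,-1,-1,-1,-1]

```text
clock: 4.95
position: [0.4516, 0.1481, 0.267]
ee_rot: [-0.015, 0.678, 0.735, 0.015]
contact_force: [0.8, -0.6, -0.5]
width: -0.0
gripper_force: 0.0
```

Run:
```python
from h import *
from rig import status,get_image
tell(status.get_state())
for p in((385,138),(404,150),(391,175),(366,162)): print(((plane("scene",p,.045)-tc)@Rc).round(3))
# knob from the first scene picture, predicted pixel vs lever model
k=Rc@[.103-.125*np.sin(.5),-.125,-.025+.125*np.cos(.5)]+tc
print(proj("scene",k),proj("side",k))
```

```text
t 4.95 chute [ 0.0616 -0.1172  0.1976] rot to go(60deg) [ 0.0002 -0.002   0.007 ] F [ 0.8 -0.6 -0.5] w -0.0
[-0.148 -0.245 -0.033]
[-0.178 -0.185 -0.034]
[-0.106 -0.133 -0.031]
[-0.061 -0.201 -0.03 ]
[346.36174427 183.53558109] [288.53256553 278.31576084]
```

Call:
apply_moves:
  xyz:
    - [0.12,-0.02,0]
    - [0.08,-0.02,0.03]
    - [0,0,0.12]
    - [0,0,0.14]
    - [0,0,0.12]
    - [0,0,0.06]
    - [0,0,0.02]
    - [0,0,0]
  rot:
    - [0,0,0]
    - [0,0,0]
    - [0,0,0]
    - [0,0,0]
    - [0,0,0]
    - [0,0,0]
    - [0,0,0]
    - [0,0,0]
  hand: [-1,-1,-1,-1,-1,-1,-1,-1]

```text
clock: 5.95
position: [0.4357, 0.2113, 0.1226]
ee_rot: [-0.015, 0.678, 0.735, 0.014]
contact_force: [-0.4, 0.8, 0.2]
width: 0.0002
gripper_force: 0.0
```

```bash
cat > meas.py <<'E'
from h import *
from rig import status,get_image
# bumper's uphill/front edges seen from scene camera: sample brightness along chute x at bumper top (z=75mm), averaged across lines y
def prof(img,y0=-.03,y1=.04,x0=.05,x1=.45,z=.075):
    g=cv2.cvtColor(img,cv2.COLOR_RGB2GRAY).astype(np.float32)
    xs=np.arange(x0,x1,.001);ys=np.linspace(y0,y1,15)
    uv=np.array([[proj("scene",Rc@[x,y,z]+tc) for x in xs] for y in ys],np.float32)
    v=cv2.remap(g,uv[...,0],uv[...,1],cv2.INTER_LINEAR)
    return xs,v
def bumper(img,**k):
    xs,v=prof(img,**k);m=np.median(v,0)
    sm=cv2.GaussianBlur(m[None],(0,0),2)[0]
    i=int(sm.argmin());thr=(sm[i]+np.median(sm[i+15:i+40]))/2
    j=i
    while j<len(sm)-1 and sm[j]<thr:j+=1
    return xs[j],xs[i],sm[i],thr
def orange(img):
    h=cv2.cvtColor(img,cv2.COLOR_RGB2HSV);m=cv2.inRange(h,(4,70,40),(18,255,255))
    m[:, :]&=255;v,u=np.nonzero(m[150:345,190:440]);
    X=np.array([plane("scene",(a+190,b+150),.11)for a,b in zip(u,v)]);X=(X-tc)@Rc
    k=abs(X[:,1])<.08
    return np.percentile(X[k,0],[2,50,98]).round(4),k.sum()
E
python3 - <<'E'
from meas import *
tell(status.get_state())
i0=cv2.imread("pics/scene0.png")[:,:,::-1].copy();print(bumper(i0,x0=.03),orange(i0))
im=get_image("scene")["pixels"];print(bumper(im,x0=.03),orange(im))
xs,v=prof(i0);print(np.median(v,0)[::4].astype(int)[:50])
cv2.imwrite("pics/scene2.png",im[:,:,::-1])
E
```

```text
t 5.95 chute [ 0.0033 -0.1285  0.0507] rot to go(60deg) [-0.0002 -0.0015  0.0072] F [-0.4  0.8  0.2] w 0.0
(np.float64(0.10900000000000007), np.float64(0.10300000000000006), np.float32(66.15495), np.float32(89.25314)) (array([-0.0567,  0.0472,  0.0884]), np.int64(772))
(np.float64(0.10900000000000007), np.float64(0.10300000000000006), np.float32(67.27842), np.float32(90.94703)) (array([-0.0569,  0.0473,  0.0884]), np.int64(767))
[ 93  93  95 100  93  93  94  93  93  94  95  93  69  65  66 107 103 101
 102 113 112 112 112 114 113 113 113 113 113 113 112 113 114 111 111 111
 111 111 113 112 113 111 110 141 134  83  86  86  86  88]
```

Call:
apply_moves:
  xyz:
    - [-0.034,0,0]
    - [-0.034,0,0]
    - [-0.034,0,0]
    - [-0.034,0,0]
    - [-0.034,0,0]
    - [-0.034,0,0]
    - [-0.034,0,0]
    - [-0.034,0,0]
  rot:
    - [0,0,0]
    - [0,0,0]
    - [0,0,0]
    - [0,0,0]
    - [0,0,0]
    - [0,0,0]
    - [0,0,0]
    - [0,0,0]
  hand: [-1,-1,-1,-1,-1,-1,-1,-1]

```text
clock: 7.0
position: [0.4412, 0.1292, 0.1186]
ee_rot: [-0.016, 0.678, 0.735, 0.014]
contact_force: [-4.0, 2.0, 0.2]
width: -0.0
gripper_force: 0.0
```

Run:
```python
from meas import *
tell(status.get_state())
im=get_image("scene")["pixels"];print(bumper(im,x0=.03),orange(im))
cv2.imwrite("pics/scene3.png",im[:,:,::-1])
tell(status.get_state())
```

```text
t 7.0 chute [ 0.0857 -0.1289  0.0501] rot to go(60deg) [-0.0021 -0.0015  0.007 ] F [-4.   2.   0.2] w -0.0
(np.float64(0.04000000000000001), np.float64(0.03), np.float32(66.74618), np.float32(81.087585)) (array([-0.0389,  0.0652,  0.1074]), np.int64(799))
t 7.05 chute [ 0.0869 -0.1289  0.0501] rot to go(60deg) [-0.0022  0.      0.0068] F [-4.8 -1.8  0.6] w -0.0
```

Run:
```python
from meas import *
im=get_image("scene")["pixels"];print(bumper(im,x0=.08),orange(im))
im=get_image("scene")["pixels"];print(bumper(im,x0=.08),orange(im))
tell(status.get_state())
```

```text
(np.float64(0.12800000000000006), np.float64(0.12100000000000004), np.float32(66.671616), np.float32(90.348236)) (array([-0.0379,  0.0666,  0.1081]), np.int64(786))
(np.float64(0.12800000000000006), np.float64(0.12100000000000004), np.float32(66.36113), np.float32(90.03424)) (array([-0.0379,  0.0673,  0.1082]), np.int64(764))
t 7.15 chute [ 0.0863 -0.1289  0.0501] rot to go(60deg) [-0.0022  0.      0.006 ] F [-4.9 -0.8  0.7] w 0.0
```

Call:
apply_moves:
  xyz:
    - [-0.014,0,0]
    - [-0.014,0,0]
    - [-0.014,0,0]
  rot:
    - [0,0,0]
    - [0,0,0]
    - [0,0,0]
  hand: [-1,-1,-1]

```text
clock: 7.52
position: [0.442, 0.1178, 0.1181]
ee_rot: [-0.016, 0.678, 0.735, 0.014]
contact_force: [-5.2, 3.1, -1.0]
width: -0.0002
gripper_force: 0.7
```

Run:
```python
from meas import *
tell(status.get_state())
for _ in range(2):
    im=get_image("scene")["pixels"];print(bumper(im,x0=.08),orange(im))
tell(status.get_state())
```

```text
t 7.525 chute [ 0.0971 -0.129   0.0501] rot to go(60deg) [-0.0022 -0.0025  0.0073] F [-5.2  3.1 -1. ] w -0.0
(np.float64(0.13100000000000006), np.float64(0.12500000000000006), np.float32(66.85099), np.float32(90.54954)) (array([-0.0347,  0.0705,  0.1119]), np.int64(789))
(np.float64(0.13200000000000006), np.float64(0.12500000000000006), np.float32(66.60236), np.float32(90.25311)) (array([-0.0342,  0.0711,  0.1123]), np.int64(780))
t 7.625 chute [ 0.0977 -0.129   0.0501] rot to go(60deg) [-0.0023 -0.0015  0.007 ] F [-4.6  0.3 -0.3] w 0.0
```

Call:
apply_moves:
  xyz:
    - [-0.014,0,0]
    - [-0.014,0,0]
    - [-0.017,0,0]
    - [-0.02,0,0]
    - [0.01,0,-0.2]
    - [-0.18,0,-0.03]
    - [-0.18,0.08,0]
    - [-0.18,0.14,0]
  rot:
    - [0,0,0]
    - [0,0,0]
    - [0,0,0]
    - [0,0,0]
    - [0,0,0]
    - [0,0,0]
    - [0,0,0]
    - [0,0,0]
  hand: [-1,-1,-1,-1,-1,-1,-1,-1]

```text
clock: 8.62
position: [0.5216, -0.0559, 0.1814]
ee_rot: [-0.013, 0.678, 0.735, 0.015]
contact_force: [1.0, 1.0, 0.7]
width: -0.0002
gripper_force: 0.0
```

Run:
```python
from meas import *
tell(status.get_state())
im=get_image("scene")["pixels"];print(bumper(im,x0=.1,x1=.3),orange(im))
tell(status.get_state())
cv2.imwrite("pics/scene4.png",im[:,:,::-1])
```

```text
t 8.625 chute [ 0.2734 -0.0623  0.1206] rot to go(60deg) [0.0047 0.0007 0.0072] F [1.  1.  0.7] w -0.0
(np.float64(0.1920000000000001), np.float64(0.18700000000000008), np.float32(69.29539), np.float32(92.01453)) (array([0.0283, 0.132 , 0.1767]), np.int64(864))
t 8.675 chute [ 0.2809 -0.0552  0.1202] rot to go(60deg) [0.0117 0.0082 0.0049] F [ 6.4 -4.4  0.4] w -0.0
```

Call:
apply_moves:
  xyz:
    - [-0.15,0.11,0.02]
    - [-0.12,0.09,0.07]
    - [-0.03,0,0.1]
    - [0,0,0.05]
  rot:
    - [0,0,0]
    - [0,0,0]
    - [0,0,0]
    - [0,0,0]
  hand: [-1,-1,-1,-1]

```text
clock: 9.18
position: [0.5867, -0.1364, 0.1026]
ee_rot: [-0.015, 0.678, 0.734, 0.014]
contact_force: [-0.1, 0.3, 0.9]
width: -0.0
gripper_force: 0.0
```

Run:
```python
from meas import *
tell(status.get_state())
im=get_image("scene")["pixels"];print(bumper(im,x0=.2,x1=.34),orange(im))
xs,v=prof(im,x0=.18,x1=.36);print(np.median(v,0)[::4].astype(int))
tell(status.get_state())
cv2.imwrite("pics/scene5.png",im[:,:,::-1])
```

```text
t 9.175 chute [ 0.3615 -0.0032  0.0453] rot to go(60deg) [-0.0006 -0.0012  0.006 ] F [-0.1  0.3  0.9] w -0.0
(np.float64(0.2690000000000001), np.float64(0.26400000000000007), np.float32(20.7998), np.float32(55.413727)) (array([0.1068, 0.2124, 0.2589]), np.int64(910))
[ 68  70  74  81  96  98  98  98  97  98 117 154  80  58  58  70 108  81
  60  64  45  10  57  91  91  89  90  90  91  87  85  86  86  90  89  90
  92  90  89  88  89  87  73  19  17]
t 9.225 chute [ 0.3603 -0.0045  0.0439] rot to go(60deg) [-0.0033 -0.0029  0.0064] F [-0.9  0.5 -1.2] w 0.0
```

Call:
apply_moves:
  xyz:
    - [0.01,0,0]
  rot:
    - [0,0,0]
  hand: [-1]

```text
clock: 9.35
position: [0.5862, -0.132, 0.1048]
ee_rot: [-0.015, 0.678, 0.735, 0.014]
contact_force: [0.3, 0.2, 0.5]
width: 0.0001
gripper_force: 0.0
```

Run:
```python
from meas import *
tell(status.get_state())
im=get_image("scene")["pixels"];print(bumper(im,x0=.27,x1=.33),orange(im))
xs,v=prof(im,x0=.27,x1=.37);print(xs[0],np.median(v,0)[::2].astype(int))
tell(status.get_state())
cv2.imwrite("pics/scene6.png",im[:,:,::-1])
im=cv2.imread("pics/scene5.png")[:,:,::-1].copy()
xs,v=prof(im,x0=.25,x1=.37);print(xs[0],np.median(v,0)[::2].astype(int))
```

```text
t 9.35 chute [ 0.3571 -0.0034  0.0473] rot to go(60deg) [ 0.0004 -0.0012  0.0074] F [0.3 0.2 0.5] w 0.0
(np.float64(0.29700000000000004), np.float64(0.29200000000000004), np.float32(23.303537), np.float32(57.063313)) (array([0.1354, 0.2437, 0.2878]), np.int64(1006))
0.27 [58 58 58 58 58 58 57 58 60 52 29 12 19 54 82 87 86 86 85 86 89 91 91 91
 91 91 90 90 90 89 90 90 90 89 89 88 89 65 38 18 15 16 23 32 33 33 34 27
 12 13]
t 9.4 chute [ 0.3566 -0.0031  0.048 ] rot to go(60deg) [ 0.0015 -0.0011  0.0077] F [0.1 0.1 0.8] w -0.0
0.25 [81 60 60 64 58 45 23 10 20 57 84 91 91 91 90 89 90 90 90 90 92 91 90 87
 85 85 86 86 85 86 89 90 91 89 91 90 91 92 90 90 89 89 89 88 89 89 88 87
 90 73 46 19 17 17 20 30 36 35 35 29]
```

Call:
apply_moves:
  xyz:
    - [-0.003,0,0]
    - [-0.03,0,0]
    - [-0.067,0,0]
    - [-0.068,0,0]
    - [-0.065,0,0]
    - [-0.053,0,0]
    - [-0.04,0,0]
    - [-0.026,0,0]
  rot:
    - [0,0,0]
    - [0,0,0]
    - [0,0,0]
    - [0,0,0]
    - [0,0,0]
    - [0,0,0]
    - [0,0,0]
    - [0,0,0]
  hand: [-1,-1,-1,-1,-1,-1,-1,-1]

```text
clock: 10.4
position: [0.5943, -0.2385, 0.0998]
ee_rot: [-0.016, 0.678, 0.734, 0.014]
contact_force: [0.2, 1.3, 0.5]
width: -0.0001
gripper_force: 0.0
```

Call:
apply_moves:
  xyz:
    - [-0.013,0,0]
    - [-0.004,0,0]
    - [0,0,0]
    - [0,0,0]
    - [0,0,0]
    - [0,0,0]
  rot:
    - [0,0,0]
    - [0,0,0]
    - [0,0,0]
    - [0,0,0]
    - [0,0,0]
    - [0,0,0]
  hand: [-1,-1,-1,-1,-1,-1]

```text
clock: 11.15
position: [0.5948, -0.2426, 0.0999]
ee_rot: [-0.015, 0.678, 0.735, 0.014]
contact_force: [0.7, 0.2, 0.3]
width: -0.0002
gripper_force: 0.1
```

Run:
```python
from meas import *
tell(status.get_state())
im=get_image("scene")["pixels"];print(orange(im))
A=cv2.resize(im[165:345,190:440,::-1],None,fx=3.2,fy=3.2)
cv2.imwrite("pics/A7.png",cv2.convertScaleAbs(A,alpha=1.3))
im=get_image("scene")["pixels"];print(orange(im))
for y0,y1 in((-.05,-.03),(.03,.05)):
    xs,v=prof(im,x0=.40,x1=.49,y0=y0,y1=y1);print(np.median(v,0)[::2].astype(int))
```

```text
t 11.15 chute [ 0.4681 -0.0028  0.0469] rot to go(60deg) [-0.0002 -0.0014  0.0072] F [0.7 0.2 0.3] w -0.0
(array([0.2936, 0.3935, 0.4474]), np.int64(1292))
(array([0.2936, 0.3935, 0.4476]), np.int64(1295))
[18 34 42 35 11 10 13  8  9  8 10  7  8 22 54 76 85 84 86 88 72 33 11 13
 15 22 35 51 57 55 57 57 56 56 57 58 53 40 37 28 21 21 27 41 53]
[ 59  74  99 102  80  96 104 107 107 107 107 108 107 106 107 108 100  75
  62  77  70  61  62  59  34   8   7   6  28  74  67  33  15  13  15  28
  40  43  43  45  41  27  20  27  53]
```

View pics/A7.png

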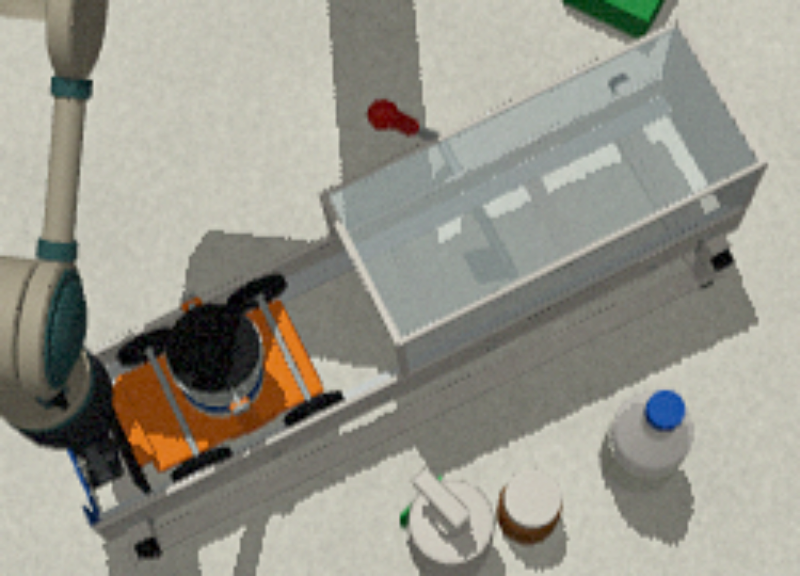

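The sled has stopped: bumper at about (130,455) in the crop touching the fingers, mug upright, lever over at (395,115). Now I'll ease it down.

Call:
apply_moves:
  xyz:
    - [-0.003,0,0]
    - [-0.006,0,0]
    - [-0.009,0,0]
    - [-0.01,0,0]
    - [-0.01,0,0]
    - [-0.01,0,0]
    - [-0.01,0,0]
    - [-0.01,0,0]
  rot:
    - [0,0,0]
    - [0,0,0]
    - [0,0,0]
    - [0,0,0]
    - [0,0,0]
    - [0,0,0]
    - [0,0,0]
    - [0,0,0]
  hand: [-1,-1,-1,-1,-1,-1,-1,-1]

```text
clock: 12.25
position: [0.5964, -0.2633, 0.099]
ee_rot: [-0.015, 0.678, 0.735, 0.014]
contact_force: [0.3, 0.0, 0.2]
width: 0.0001
gripper_force: 0.1
```

Call:
apply_moves:
  xyz:
    - [-0.01,0,0]
    - [-0.01,0,0]
    - [-0.01,0,0]
    - [-0.01,0,0]
    - [-0.01,0,0]
    - [-0.01,0,0]
    - [-0.01,0,0]
    - [-0.01,0,0]
  rot:
    - [0,0,0]
    - [0,0,0]
    - [0,0,0]
    - [0,0,0]
    - [0,0,0]
    - [0,0,0]
    - [0,0,0]
    - [0,0,0]
  hand: [-1,-1,-1,-1,-1,-1,-1,-1]

```text
clock: 13.25
position: [0.5983, -0.2872, 0.098]
ee_rot: [-0.015, 0.678, 0.735, 0.014]
contact_force: [0.2, -0.6, 0.5]
width: -0.0003
gripper_force: 0.0
```

Call:
apply_moves:
  xyz:
    - [-0.01,0,0]
    - [-0.01,0,0]
    - [-0.01,0,0]
    - [-0.01,0,0]
    - [-0.01,0,0]
    - [-0.01,0,0]
    - [-0.01,0,0]
    - [0,0,0]
  rot:
    - [0,0,0]
    - [0,0,0]
    - [0,0,0]
    - [0,0,0]
    - [0,0,0]
    - [0,0,0]
    - [0,0,0]
    - [0,0,0]
  hand: [-1,-1,-1,-1,-1,-1,-1,-1]

```text
clock: 14.25
position: [0.6, -0.3082, 0.0971]
ee_rot: [-0.015, 0.678, 0.735, 0.014]
contact_force: [0.4, 0.2, 0.7]
width: -0.0
gripper_force: 0.0
```

Run:
```python
from meas import *
tell(status.get_state())
im=get_image("scene")["pixels"];print(orange(im))
A=cv2.resize(im[225:345,190:320,::-1],None,fx=5,fy=5)
cv2.imwrite("pics/A8.png",cv2.convertScaleAbs(A,alpha=1.3))
```

```text
t 14.25 chute [ 0.5339 -0.0024  0.0467] rot to go(60deg) [-0.0002 -0.0014  0.0067] F [0.4 0.2 0.7] w -0.0
(array([0.3374, 0.4351, 0.4916]), np.int64(1318))
```

View pics/A8.png

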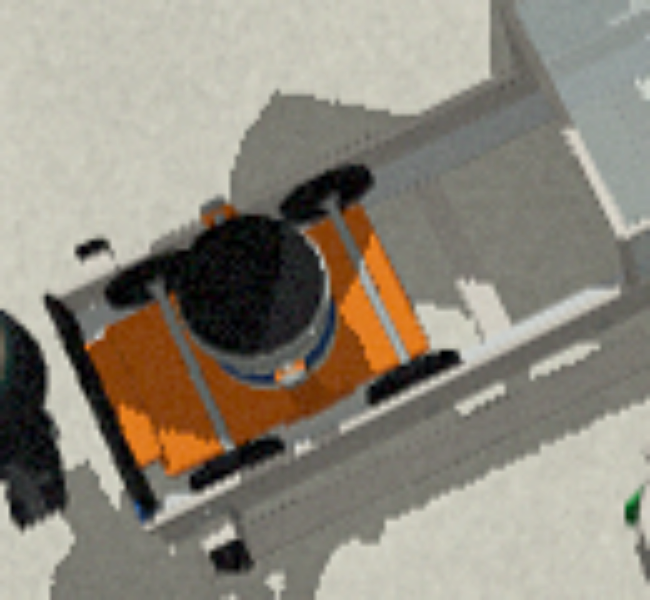

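The sled rests against the plate (bumper along (55,300)–(145,510)), and the fingers are clear of it downhill. I'll back off and lift.

Call:
apply_moves:
  xyz:
    - [-0.03,0,0]
    - [-0.03,0,-0.03]
    - [-0.02,0,-0.1]
    - [0,0,-0.15]
    - [0,0,-0.15]
    - [0,0,-0.08]
    - [0,0,0]
    - [0,0,0]
  rot:
    - [0,0,0]
    - [0,0,0]
    - [0,0,0]
    - [0,0,0]
    - [0,0,0]
    - [0,0,0]
    - [0,0,0]
    - [0,0,0]
  hand: [-1,-1,-1,-1,-1,-1,-1,-1]

```text
clock: 15.3
position: [0.6019, -0.3382, 0.2478]
ee_rot: [-0.016, 0.678, 0.735, 0.014]
contact_force: [-0.8, 0.6, 0.1]
width: -0.0001
gripper_force: 0.0
```

Run:
```python
from meas import *
tell(status.get_state())
print(orange(get_image("scene")["pixels"]))
from rig import job
print(job.sign_off())
```

```text
t 15.3 chute [ 0.5578 -0.0028  0.1985] rot to go(60deg) [-0.0017 -0.0026  0.0066] F [-0.8  0.6  0.1] w -0.0
(array([0.3374, 0.4354, 0.4915]), np.int64(1320))
the job is handed in; nothing more can be done
None
```

I pushed the lever over, stopped the sled softly on the open lane and eased it down to rest against the front plate; the hand is clear and the job was handed in at about 15.3 s, but no verdict came back and I had no direct reading of how far the mug swung.

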